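Draw a drive out of its dock by friction and lay it in the sled

TASK

Take the small blue-labelled drive out of the dock: it lies flush between the guides with its rear edge held in the connector, so press gently on its flat top with closed fingertips and drag it straight back towards the dock's open front, keeping it flat, until more than half of it stands out beyond the side guides. Then take it by its long sides, lift it out and lay it fully home and flat in the blue sled, gently, and leave the other things on the bench alone.

Things in the scene. Friction and masses are not known exactly. Their poses are not given: they have to be found in the camera images.
- dock: Low grey drive dock, 186 x 88 mm, fixed. Origin on the bench under its middle; +x points from its open front to the connector hood at the back, z up. The drive lies on a 36 mm wide runner, top 20 mm above the bench; beside the runner it is clear down to 9 mm. A stop lip (top 24 mm) at the front ends the travel after 69 mm.
- dock_seat (a point): Point on the runner under the plugged-in drive's middle: 24 mm behind (+x) the dock's origin, 20 mm up; axes as the dock's. The hood, top 42 mm, begins 30 mm behind it and covers the drive's rear 8 mm; a sprung contact bar in it bears on the drive with about 12 N and brakes it over the first 5 mm of withdrawal.
- guide_end (a point): On the centre line at the front end of the straight side guides: 39 mm in front of dock_seat, at the guides' top, 29 mm above the bench; axes as the dock's. The guides' inner faces are 56 mm apart; short flared lead-ins reach 10 mm further forward, 31 mm and more off the centre line.
- drive: Loose drive, 78 (x) x 54 (y) x 8 (z) mm, 0.05 to 0.12 kg: grippy silver case with a blue label on its flat top, black contact strip at the rear (+x); its lowest 2 mm is a slick black sole set in 3 mm at the sides. Origin at the centre of its underside. It starts plugged in. To draw it takes 11 to 16 N of pressing, less makes the fingers slip; more than 30 N cracks it.
- drive_top (a point): Centre of the drive's top face, 8 mm above its origin.
- sled: Drive sled, fixed: aluminium plate 104 x 84 mm with blue bed and walls. Origin on the bench under its middle, x along the pocket, black pull at the -x end. Bed 36 mm wide, top 14 mm above the bench; end walls and short corner walls (top 20 mm) leave a pocket 83 x 59 mm, open in the middle 60 mm of each long side for the fingers, down to 4 mm.
- sled_seat (a point): Middle of the sled's bed, 14 mm above the bench: where the middle of the drive's underside belongs; axes as the sled's. The drive may lie either way round.
- cutters: Red side cutters, 123 x 46 x 12 mm, bystander.
- driver_red: Precision screwdriver with a red cap, 105 mm, bystander.
- flux_jar: Amber jar with an orange lid, 38 mm across, 33 mm high, bystander.
- solder_spool: Spool of solder with a green face, 57 mm across, 26 mm high, bystander.
Things that resemble listed ones, but are neither listed nor needed, are in the scene too. What is shaped like the drive but orange is not meant.

How it is judged (in metres and radians):
On the way:
1. the drive has been dragged back at least 39 mm from its plugged-in place while lying flat on the dock's runner (x of drive in the frame of dock_seat below -0.039 m and z of drive in the frame of dock_seat between -0.003 and 0.003 m and angle between drive's own z axis and vertical below 0.06 rad and horizontal distance between drive and dock_seat below 0.075 m), for 0.2 s.
At the end, for the whole second after the job is handed in: The drive lies at rest in the sled's pocket, flat on the bed (within 2 mm of height and 0.05 rad), its middle within 6 mm of the pocket's and its length along the sled (within 0.12 rad) (horizontal distance between drive and sled_seat below 0.006 m and z of drive in the frame of sled_seat between -0.002 and 0.002 m and angle between drive's own z axis and vertical below 0.05 rad and angle between the x axis of drive and the x axis of sled, either way round below 0.12 rad and linear speed of drive below 0.01 m/s); the robot touches nothing.
It fails at once if the drive is pressed down in the dock with more than 30 N ((contact force between the fingers and drive above 30 N and distance between drive and dock_seat below 0.01 m) or (contact force between drive and dock above 30 N and distance between drive and dock_seat above 0.01 m)).
It fails at once if the drive is set down or pressed in the sled with more than 40 N (contact force between drive and sled above 40 N).
It fails at once if the drive is lifted or tipped while its rear edge is still in the connector (x of drive in the frame of dock_seat above -0.008 m and distance between drive and dock_seat below 0.03 m and z of drive in the frame of dock_seat above 0.004 m).
It fails at once if a bystander is pushed more than 30 mm from its place (distance of any of cutters, driver_red, flux_jar, solder_spool from where it was at the start of the episode above 0.03 m).
It also fails if it takes over 58 s, if anything falls off the work surface, if the arm or the gripper's body presses on something with over 40 N, if the wrist force passes 120 N, or if a joint passes its speed limit or range.

ROBOT

A 6-joint arm with a two-finger parallel gripper is mounted at the origin on a cart in front of the work surface, level with it; the furniture and walls round the work are solid. World frame = base frame: x ahead of the robot, y to its left, z up, the work surface at z = 0. Lengths are in m, angles in degrees, forces in N, time in s.
With the tool pointing down it reaches from about 0.35 to 0.875 m from the base axis. Payload 4.2 kg.
Tool frame: the origin (TCP) lies midway between the tips of the shut fingers; the grasp point (between the pads) lies 19 mm behind it; z points along the fingers, y is the line along which they close (so a half turn about z gives the same grasp; the last joint's range is limited). The gripper opens to 87 mm and grips with 3 to 60 N. Pads are 19 mm wide; open, the fingers measure 117 mm over their backs; the gripper's body (75 mm by 190 mm) begins 51 mm behind the grasp point.
Start: joints at [-48.667, 22.042, 0.453, 0, -68.411, -14.817], TCP at [0.279, -0.559, 0.223] pointing down, gripper open.
Joint ranges: [-179.83, 179.83], [-69.29, 118.12], [-61.27, 80.66], [-181.25, 117.63], [-171.15, -9.14], [-177.46, 177.46]. Speed limits (degrees/s): [159.86, 159.86, 180, 180, 180, 180].

INTERFACE

Orientations are given as a 3x3 rotation matrix whose columns are the frame's x, y, z axes.
In Python, from station import sense, capture, camera_params, finish_job gives the robot as it stands.
- The arm moves only by the tool drive_tool, never from a script. Its argument "rows" is a list of rows, each an object of numbers: "tx", "ty", "tz": the shift along the tool's x, y, z in cm; "ax", "ay", "az": the turn, a rotation vector about the tool's x, y, z in rad; "claw": the finger opening in cm, from 0 to 8.7. In form: [{"tx": .., "ty": .., "tz": .., "ax": .., "ay": .., "az": .., "claw": ..}, ...]. A call has 1 to 10 rows; each row shifts and turns the commanded pose from where the row before left it, along the tool's axes as they then stand; what a row does not reach is not made up. A row lasts 1/12 s, in which the tool goes at most 41.7 mm and 7.16 degrees, less where a joint would pass 70% of its speed; a pose out of reach is approached as far as the arm can. A call with a gripper value outside its range is refused whole. The fingers move at their own pace and stop on an object; the grip force is fixed at half the most. Time passes only in rows, so rows that do not move let the fingers close. It gives the time, the measured TCP pose, the force, the opening and the grip force at its end, in the units of the state.
- sense(): the state, without advancing time (a new reading comes with each control period).
- capture(name): name is "scene" or "top" or "wrist"; returns (picture, depth): 420x560x3 uint8, red, green, blue; 420x560 float32, m along the optical axis (not along the pixel's ray), 0 where there is no reading.
- camera_params(name): a dict with "intrinsics" (3x3 intrinsics, pixels), "R" (3x3) and "t" (3): a world point X has camera coordinates R X + t; the wrist camera has in their place "tool_from_camera" (4x4, takes a point from camera to tool coordinates, whose origin is the TCP and whose axes are the flange's). Camera axes: x right, y down, z forward; pixel columns grow to the right and rows downward; lengths in m; the calibration is good to about 2 mm. A picture is of the moment at which its call begins: read the wrist's pose just before it. camera_params takes no time and is no camera call.
- finish_job(): hands the job in; it is judged then, once.
The state is a dict: "time_s": time; "joints": joint angles; "joint_velocities": joint speeds; "effort": joint torques, N m; "tcp_pos": TCP position; "ee_rot": TCP orientation; "wrist_force": force on the tool from outside, world axes, zero at the start; "moment": the same for the moment, N m; "gripper_width": opening from 0.0 (shut) to 1.0 (fully open); "gripper_force": force on a finger pad.
Only numpy, scipy, OpenCV 4.12 (cv2) and the standard library are available. Lean on these libraries where they do the work, as an engineer would, in place of code of your own. Each camera call takes 0.05 s, during which the arm holds its last target. There are 200 camera calls.

## Working session

There is one attempt and no reset: what is moved stays moved. The work goes in short steps, Python scripts to look and compute and a tool call to move; the robot and the scene stay as the last step left them, time stands still between calls to the robot, and variables do not carry over. Pictures are saved under pics/ and viewed, at most 10 in all, crops included, and the job is handed in when it is done.

Besides the shell and the picture viewer there is one more tool, called in YAML: its name, and indented under it one key for each argument. drive_tool: Moves the arm, as the interface text tells. Its arguments: {"type":"object","properties":{"rows":{"type":"array"}},"required":["rows"]}

```bash
mkdir -p pics
python3 - <<'E'
from station import *
import cv2,numpy as np
s=sense();print(s['time_s'],s['tcp_pos'],s['ee_rot'],s['gripper_width'])
for n in('top','scene'):
    p,d=capture(n);c=camera_params(n);print(n,c);np.savez(f'{n}0.npz',p=p,d=d,K=c['intrinsics'],R=c['R'],t=c['t'])
    cv2.imwrite(f'pics/{n}0.png',p[:,:,::-1])
print(camera_params('wrist'))
E
```

```text
0.0 [ 0.27879537 -0.55869832  0.22142973] [[-8.94893641e-01 -4.46278199e-01 -1.06785852e-03]
 [-4.46279469e-01  8.94891502e-01  1.95827089e-03]
 [ 8.16839091e-05  2.22900750e-03 -9.99997512e-01]] 0.9983031679182525
top {'intrinsics': array([[397.24480192,   0.        , 282.01924215],
       [  0.        , 397.24480192, 213.41314719],
       [  0.        ,   0.        ,   1.        ]]), 'R': array([[ 0.00788491, -0.99989289, -0.01233057],
       [-0.99603356, -0.00676038, -0.08872112],
       [ 0.08862826,  0.01298122, -0.99598018]]), 't': array([-0.07862955,  0.57109373,  0.93447392])}
scene {'intrinsics': array([[417.85361126,   0.        , 277.2821033 ],
       [  0.        , 417.85361126, 207.48210334],
       [  0.        ,   0.        ,   1.        ]]), 'R': array([[-0.77687525, -0.62953274, -0.01238467],
       [-0.43752547,  0.55386443, -0.70838242],
       [ 0.45280935, -0.54490616, -0.70572018]]), 't': array([0.40203485, 0.33369497, 0.61807419])}
{'intrinsics': array([[302.63870192,   0.        , 280.70974626],
       [  0.        , 302.63870192, 203.13602605],
       [  0.        ,   0.        ,   1.        ]]), 'tool_from_camera': array([[-2.42337786e-04, -9.69017433e-01, -2.46992220e-01,
         6.81332790e-02],
       [ 9.99999381e-01,  3.34663946e-05, -1.11245268e-03,
         8.06989126e-05],
       [ 1.08625197e-03, -2.46992337e-01,  9.69016824e-01,
        -1.61715567e-01],
       [ 0.00000000e+00,  0.00000000e+00,  0.00000000e+00,
         1.00000000e+00]])}
```

View pics/top0.png

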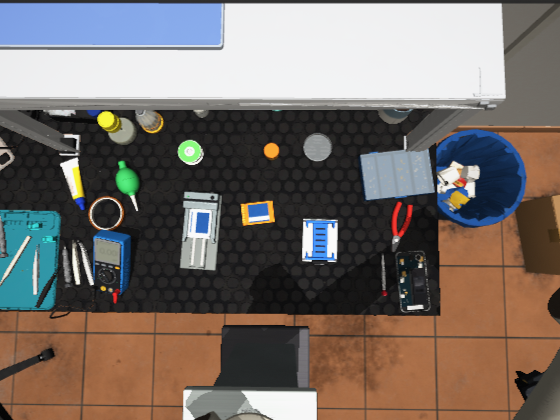

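View pics/scene0.png

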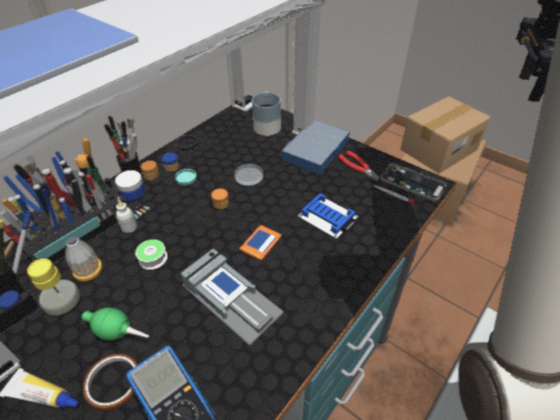

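The top view shows the dock at about (201,232) with its hood at the top (far side). The blue-labelled drive is at (200,222), the sled at (320,240), and the orange decoy at (258,212). Next I'll measure the dock and sled with colour masks.

```bash
cat > h.py <<'E'
import cv2,numpy as np
def cast(uv,z,K,R,t):
    uv=np.atleast_2d(np.asarray(uv,float)); r=np.c_[uv,np.ones(len(uv))]@np.linalg.inv(K).T@R
    c=-R.T@t; return c+r*((z-c[2])/r[:,2])[:,None]
def wristcam(s,c):
    T=np.array(c['tool_from_camera']);Rw=np.array(s['ee_rot'])@T[:3,:3];p=np.array(s['ee_rot'])@T[:3,3]+s['tcp_pos']
    return np.array(c['intrinsics']),Rw.T,-Rw.T@p
def blobs(mask,n=3,amin=30):
    cs,_=cv2.findContours(mask.astype(np.uint8),cv2.RETR_EXTERNAL,cv2.CHAIN_APPROX_NONE)
    return [c for c in sorted(cs,key=cv2.contourArea,reverse=True)[:n] if cv2.contourArea(c)>amin]
def rect(c,z,cam):
    P=cast(c.reshape(-1,2),z,*cam)[:,:2]
    (x,y),(w,h),a=cv2.minAreaRect((P*1000).astype(np.float32))
    if w<h: w,h,a=h,w,a+90
    return np.round([x,y,w,h,(a+90)%180-90],1)
E
python3 - <<'E'
from h import *
f=np.load('top0.npz');cam=(f['K'],f['R'],f['t']);p=f['p'];hsv=cv2.cvtColor(p,cv2.COLOR_RGB2HSV)
H,S,V=cv2.split(hsv)
roi=np.zeros(H.shape,bool);roi[180:280,170:345]=1
print('blue');[print(rect(c,.027,cam),cv2.boundingRect(c)) for c in blobs(roi&(H>100)&(H<125)&(S>120)&(V>60),6)]
print('light');[print(rect(c,.012,cam),cv2.boundingRect(c)) for c in blobs(roi&(V>85),4)]
for n,u in(('spool',(190,152)),('jar',(271,150)),('shelf',(250,100))):print(n,cast(u,.03 if n!='shelf' else 0,*cam),f['d'][u[1],u[0]])
d=f['d'];u=(250,90);K,R,t=cam;X=R.T@(np.linalg.inv(K)@[u[0],u[1],1]*d[u[1],u[0]]-t);print('shelfpt',X)
E
```

```text
blue
[ 5.093e+02 -1.657e+02  9.320e+01  6.720e+01 -2.000e-01] (306, 220, 29, 40)
[548.6 118.4  48.5  28.1  -3.7] (196, 212, 13, 21)
[579.8 -15.7  45.6  28.4 -83.3] (248, 203, 20, 14)
light
[525.3 124.6 181.   93.7  -1.2] (180, 196, 42, 75)
[ 5.095e+02 -1.658e+02  1.044e+02  8.510e+01 -3.000e-01] (302, 218, 36, 44)
[575.  -13.4  80.   55.8 -83.1] (240, 200, 35, 26)
[615.4 127.   82.8  17.3  86.8] (184, 192, 34, 9)
spool [[0.72028642 0.15148286 0.03      ]] 0.9792651
jar [[ 0.7262071  -0.04641701  0.03      ]] 0.96709704
shelf [[ 8.63119192e-01  9.67480302e-03 -1.11022302e-16]] 0.6180464
shelfpt [ 0.73137698 -0.02797117  0.38465285]
```

drive_tool:
  rows:
    - {"az": 0.116}
    - {"az": 0.116}
    - {"az": 0.116}
    - {"az": 0.115}
    - {"tx": -1.8,"ty": 3.5}
    - {"tx": -1.8,"ty": 3.5}
    - {"tx": -1.8,"ty": 3.5}
    - {"tx": -1.8,"ty": 3.5}
    - {"tx": -1.8,"ty": 3.5}
    - {"tx": -1.8,"ty": 3.5}

```text
invalid input at $.rows[0]: expected keys tx, ty, tz, ax, ay, az, claw
```

drive_tool:
  rows:
    - {"tx": -1.8,"ty": 3.5}
    - {"tx": -1.8,"ty": 3.5}
    - {"tx": -1.8,"ty": 3.5}
    - {"tx": -1.8,"ty": 3.5}
    - {"tx": -1.8,"ty": 3.5}
    - {"tx": -1.0,"ty": 1}
    - {}
    - {}
    - {}

```text
invalid input at $.rows[0]: expected keys tx, ty, tz, ax, ay, az, claw
```

drive_tool:
  rows:
    - {"tx": 0,"ty": 0,"tz": 0,"ax": 0,"ay": 0,"az": 0.116,"claw": 8.7}
    - {"tx": 0,"ty": 0,"tz": 0,"ax": 0,"ay": 0,"az": 0.116,"claw": 8.7}
    - {"tx": 0,"ty": 0,"tz": 0,"ax": 0,"ay": 0,"az": 0.116,"claw": 8.7}
    - {"tx": 0,"ty": 0,"tz": 0,"ax": 0,"ay": 0,"az": 0.115,"claw": 8.7}
    - {"tx": -1.8,"ty": 3.5,"tz": 0,"ax": 0,"ay": 0,"az": 0,"claw": 8.7}
    - {"tx": -1.8,"ty": 3.5,"tz": 0,"ax": 0,"ay": 0,"az": 0,"claw": 8.7}
    - {"tx": -1.8,"ty": 3.5,"tz": 0,"ax": 0,"ay": 0,"az": 0,"claw": 8.7}
    - {"tx": -1.8,"ty": 3.5,"tz": 0,"ax": 0,"ay": 0,"az": 0,"claw": 8.7}
    - {"tx": -1.8,"ty": 3.5,"tz": 0,"ax": 0,"ay": 0,"az": 0,"claw": 8.7}
    - {"tx": -1.8,"ty": 3.5,"tz": 0,"ax": 0,"ay": 0,"az": 0,"claw": 8.7}

```text
time_s: 0.93
tcp_pos: [0.3873, -0.3474, 0.2222]
ee_rot: [[-1.0, 0.001, -0.0], [0.001, 1.0, 0.0], [0.0, 0.0, -1.0]]
wrist_force: [0.4, 0.6, -0.5]
gripper_width: 1.001
gripper_force: 0.0
```

drive_tool:
  rows:
    - {"tx": -1.8,"ty": 3.5,"tz": 0,"ax": 0,"ay": 0,"az": 0,"claw": 8.7}
    - {"tx": -1.8,"ty": 3.5,"tz": 0,"ax": 0,"ay": 0,"az": 0,"claw": 8.7}
    - {"tx": -1.8,"ty": 3.5,"tz": 0,"ax": 0,"ay": 0,"az": 0,"claw": 8.7}
    - {"tx": -1.8,"ty": 3.5,"tz": 0,"ax": 0,"ay": 0,"az": 0,"claw": 8.7}
    - {"tx": -1.8,"ty": 3.5,"tz": 0,"ax": 0,"ay": 0,"az": 0,"claw": 8.7}
    - {"tx": -1.0,"ty": 1,"tz": 0,"ax": 0,"ay": 0,"az": 0,"claw": 8.7}
    - {"tx": 0,"ty": 0,"tz": 0,"ax": 0,"ay": 0,"az": 0,"claw": 8.7}
    - {"tx": 0,"ty": 0,"tz": 0,"ax": 0,"ay": 0,"az": 0,"claw": 8.7}
    - {"tx": 0,"ty": 0,"tz": 0,"ax": 0,"ay": 0,"az": 0,"claw": 8.7}

```text
time_s: 1.68
tcp_pos: [0.4865, -0.1648, 0.2222]
ee_rot: [[-1.0, 0.001, -0.001], [0.001, 1.0, 0.0], [0.001, 0.0, -1.0]]
wrist_force: [0.2, 0.1, 1.2]
gripper_width: 0.999
gripper_force: 0.0
```

Run:
```python
from station import *
from h import *
s=sense();p,d=capture('wrist');cam=wristcam(s,camera_params('wrist'))
np.savez('sledw.npz',p=p,d=d,K=cam[0],R=cam[1],t=cam[2]);cv2.imwrite('pics/sledw.png',p[:,:,::-1])
H,S,V=cv2.split(cv2.cvtColor(p,cv2.COLOR_RGB2HSV))
for c in blobs((H>100)&(H<125)&(S>120)&(V>60),4):print(rect(c,.02,cam),cv2.boundingRect(c))
for c in blobs((V>110),4):print('L',rect(c,.004,cam),cv2.boundingRect(c))
```

```text
[ 515.5 -476.1   69.1   50.3   90. ] (8, 187, 54, 40)
[ 543.7 -167.8   68.8   24.    89.9] (252, 219, 55, 19)
[533.9 124.2  28.7  14.5  89.9] (499, 215, 25, 12)
[ 645.  -269.    55.6    9.1    7.8] (198, 281, 14, 37)
L [ 415.4 -298.9  475.9  264.7   89.9] (0, 0, 374, 228)
L [ 611.9 -163.9  513.   199.    80.4] (93, 177, 376, 142)
L [307.7  49.5 207.1  48.5  89.9] (378, 0, 182, 49)
L [491.9 136.2 115.5 106.5  -3.4] (467, 137, 92, 91)
```

drive_tool:
  rows:
    - {"tx": 0,"ty": 4,"tz": 0,"ax": 0,"ay": 0,"az": 0,"claw": 8.7}
    - {"tx": 0,"ty": 4,"tz": 0,"ax": 0,"ay": 0,"az": 0,"claw": 8.7}
    - {"tx": 0,"ty": 4,"tz": 0,"ax": 0,"ay": 0,"az": 0,"claw": 8.7}
    - {"tx": 0,"ty": 4,"tz": 0,"ax": 0,"ay": 0,"az": 0,"claw": 8.7}
    - {"tx": 0,"ty": 4,"tz": 0,"ax": 0,"ay": 0,"az": 0,"claw": 8.7}
    - {"tx": -1,"ty": 4,"tz": 0,"ax": 0,"ay": 0,"az": 0,"claw": 8.7}
    - {"tx": -1,"ty": 4,"tz": 0,"ax": 0,"ay": 0,"az": 0,"claw": 8.7}
    - {"tx": 0,"ty": 0,"tz": 0,"ax": 0,"ay": 0,"az": 0,"claw": 8.7}
    - {"tx": 0,"ty": 0,"tz": 0,"ax": 0,"ay": 0,"az": 0,"claw": 8.7}
    - {"tx": 0,"ty": 0,"tz": 0,"ax": 0,"ay": 0,"az": 0,"claw": 8.7}

```text
time_s: 2.57
tcp_pos: [0.5069, 0.1146, 0.2222]
ee_rot: [[-1.0, 0.001, -0.001], [0.001, 1.0, -0.0], [0.001, -0.0, -1.0]]
wrist_force: [-0.1, -0.1, 0.3]
gripper_width: 0.996
gripper_force: 0.0
```

```bash
python3 - <<'E'
from station import *
from h import *
s=sense();p,d=capture('wrist');cam=wristcam(s,camera_params('wrist'))
np.savez('dockw.npz',p=p,d=d,K=cam[0],R=cam[1],t=cam[2]);cv2.imwrite('pics/dockw.png',p[:,:,::-1])
H,S,V=cv2.split(cv2.cvtColor(p,cv2.COLOR_RGB2HSV))
for c in blobs((H>100)&(H<125)&(S>120)&(V>60),4):print(rect(c,.028,cam),cv2.boundingRect(c))
for c in blobs((V>85),4):print('L',rect(c,.009,cam),cv2.boundingRect(c))
E
python3 -c "
import cv2,numpy as np
cv2.imwrite('pics/both.png',np.hstack([cv2.resize(cv2.imread('pics/'+n),(400,300),interpolation=cv2.INTER_AREA) for n in('sledw.png','dockw.png')]))"
```

```text
[472.  317.7 177.3  91.   30.6] (430, 65, 88, 146)
[546.9 117.3  47.3  28.5  -3.1] (272, 198, 25, 38)
[ 5.093e+02 -1.571e+02  8.780e+01  7.650e+01 -1.000e-01] (29, 150, 63, 73)
[572.5  -8.   44.3  25.4 -82.7] (164, 225, 37, 24)
L [541.  113.3 513.1 243.3  90. ] (93, 109, 377, 185)
L [345.7 112.7 623.8  80.6  89.9] (0, 0, 560, 80)
L [459.6 377.6 254.2 159.9   3.3] (426, 30, 131, 215)
L [ 506.7 -169.   120.   111.6  -89.2] (0, 136, 106, 89)
```

View pics/dockw.png

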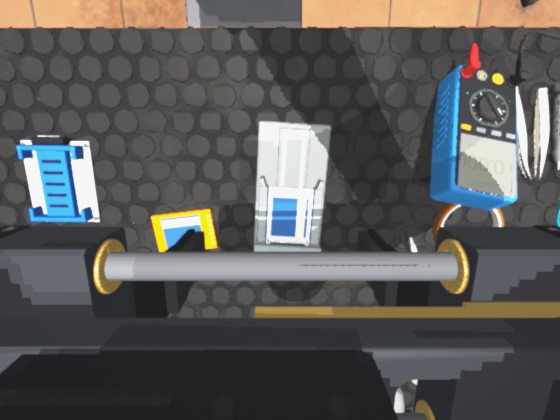

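View pics/sledw.png

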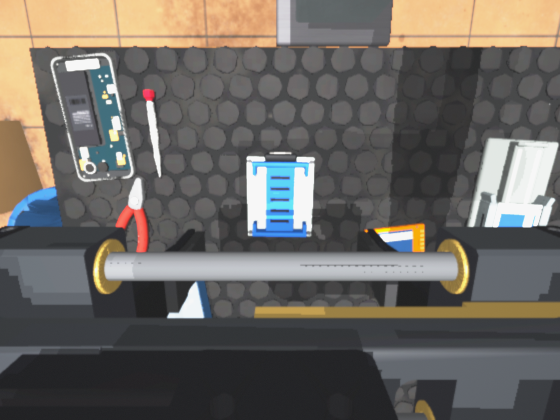

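The wrist views show the sled centred near (281,195) with its pull towards the robot, and the dock from (258,122) to (325,250) with the drive label at (285,217). I'll refine the edges within small regions.

Run:
```python
from h import *
def ld(n):
    f=np.load(n);return f['p'],(f['K'],f['R'],f['t'])
def fit(P): # angle vs world x, and mid
    vx,vy,x,y=cv2.fitLine(P.astype(np.float32),cv2.DIST_HUBER,0,.01,.01).ravel()
    if vx<0:vx,vy=-vx,-vy
    return np.degrees(np.arctan2(vy,vx)),y-x*vy/vx, vy/vx
for n,r0,r1,c0,c1,thr,z,zs in(('dockw.npz',130,238,248,340,90,.009,'dock'),('sledw.npz',165,225,236,325,100,.004,'sled'),('top0.npz',204,262,176,226,90,.009,'dockT'),('top0.npz',222,258,296,344,100,.004,'sledT')):
    p,cam=ld(n);V=cv2.GaussianBlur(cv2.cvtColor(p,cv2.COLOR_RGB2GRAY).astype(np.float32),(3,3),0)
    L=[];Rr=[]
    for r in range(r0,r1):
        w=np.where(V[r,c0:c1]>thr)[0]
        if len(w):L.append((c0+w[0],r));Rr.append((c0+w[-1],r))
    a=fit(cast(L,z,*cam)[:,:2]*1000);b=fit(cast(Rr,z,*cam)[:,:2]*1000)
    print(zs,np.round(a,3),np.round(b,3),'y at 510:',[round(float(q[1]+510*q[2]),1) for q in(a,b)])
# blue
for n,z,roi in(('dockw.npz',.028,(190,250,262,310)),('sledw.npz',.020,(145,245,240,325)),('top0.npz',.028,(200,240,185,215)),('top0.npz',.02,(210,270,296,344)),('dockw.npz',.02,(130,235,10,110))):
    p,cam=ld(n);H,S,V=cv2.split(cv2.cvtColor(p,cv2.COLOR_RGB2HSV));m=(H>100)&(H<125)&(S>120)&(V>60)
    q=np.zeros_like(m);q[roi[0]:roi[1],roi[2]:roi[3]]=1
    pts=np.argwhere(m&q)[:,::-1];P=cast(pts,z,*cam)[:,:2]*1000
    print(n,roi,P.min(0).round(1),P.max(0).round(1),'mid',((P.min(0)+P.max(0))/2).round(1),'mean',P.mean(0).round(1),[rect(c,z,cam).tolist() for c in blobs(m&q,2)])
# dark/light profile along dock centreline in dockw
p,cam=ld('dockw.npz')
for z in(.02,.028):print(z,[(r,p[r,288].tolist(),(cast((288,r),z,*cam)[0,0]*1000).round(0)) for r in (118,120,122,124,126,180,184,186,188,190,192,194,234,236,238,240,242,244,246,248,250)] if z==.028 else '')
# depth points
f=np.load('dockw.npz');d=f['d'];K,R,t=cam
for u in((285,215),(285,192),(268,150),(290,150),(285,246)):
    X=R.T@(np.linalg.inv(K)@[u[0],u[1],1]*d[u[1],u[0]]-t);print(u,X.round(4))
```

```text
dock [-2.8080e+00  1.0661e+02 -4.9000e-02] [-3.33800e+00  1.99658e+02 -5.80000e-02] y at 510: [81.6, 169.9]
sled [ 8.86000e-01 -2.18242e+02  1.50000e-02] [-1.2180e+00 -1.1301e+02 -2.1000e-02] y at 510: [-210.4, -123.8]
dockT [-3.32000e+00  1.99482e+02 -5.80000e-02] [-3.50000e+00  1.14653e+02 -6.10000e-02] y at 510: [169.9, 83.5]
sledT [-1.98100e+00 -1.06942e+02 -3.50000e-02] [-8.99000e-01 -2.01147e+02 -1.60000e-02] y at 510: [-124.6, -209.1]
dockw.npz (190, 250, 262, 310) [523.1 102.9] [570.6 144.8] mid [546.8 123.8] mean [546.5 117.6] [[546.9, 117.3, 47.3, 28.5, -3.1]]
sledw.npz (145, 245, 240, 325) [ 458.9 -202.2] [ 555.7 -132.8] mid [ 507.3 -167.5] mean [ 524.7 -168.2] [[543.7, -167.8, 68.8, 24.0, 89.9], [521.9, -167.7, 32.6, 6.5, 89.9]]
top0.npz (200, 240, 185, 215) [525.1 103.7] [573.4 132.5] mid [549.3 118.1] mean [548.3 118.2] [[548.5, 118.2, 48.4, 28.0, -3.7]]
top0.npz (210, 270, 296, 344) [ 462.6 -200.3] [ 556.5 -132.6] mid [ 509.6 -166.4] mean [ 508.4 -165.3] [[509.5, -166.3, 93.9, 67.7, -0.2]]
dockw.npz (130, 235, 10, 110) [ 458.9 -202.3] [ 555.8 -122.8] mid [ 507.4 -162.6
[... 471 characters left out ...]
p.float64(511.0)), (190, [247, 247, 247], np.float64(513.0)), (192, [247, 247, 247], np.float64(516.0)), (194, [247, 247, 247], np.float64(518.0)), (234, [64, 114, 181], np.float64(569.0)), (236, [161, 186, 216], np.float64(572.0)), (238, [242, 244, 243], np.float64(575.0)), (240, [242, 244, 243], np.float64(577.0)), (242, [190, 198, 194], np.float64(580.0)), (244, [80, 82, 79], np.float64(583.0)), (246, [130, 139, 140], np.float64(585.0)), (248, [170, 184, 185], np.float64(588.0)), (250, [171, 183, 185], np.float64(591.0))]
(285, 215) [0.545  0.119  0.0265]
(285, 192) [0.5157 0.119  0.0279]
(268, 150) [0.4672 0.0983 0.0089]
(290, 150) [0.4665 0.1249 0.0187]
(285, 246) [0.58   0.1189 0.0407]
```

```bash
python3 -c "
import cv2
a=cv2.imread('pics/dockw.png')[110:260,240:345];cv2.imwrite('pics/dc.png',cv2.resize(a,None,fx=4,fy=4,interpolation=cv2.INTER_CUBIC))"
```

```text
(no output)
```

View pics/dc.png

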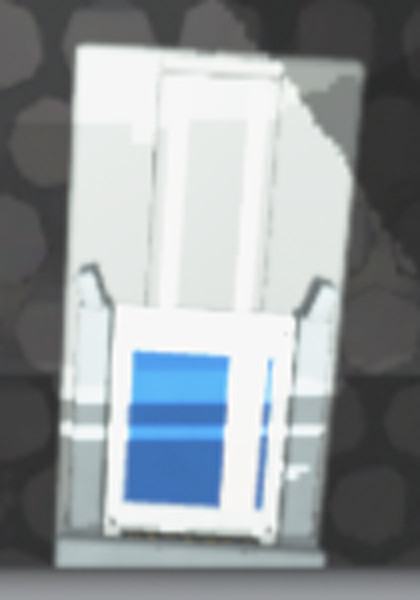

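The crop shows the drive's front edge at about row 187 (x≈0.510) and its rear under the hood. The dock is yawed about -3.2°, so the drive centre is near (0.548, 0.124). I'll move above it with the fingers closed.

drive_tool:
  rows:
    - {"tx": 0,"ty": 0,"tz": 0,"ax": 0,"ay": 0,"az": 0.056,"claw": 0}
    - {"tx": -2,"ty": 0.55,"tz": 0,"ax": 0,"ay": 0,"az": 0,"claw": 0}
    - {"tx": -1.9,"ty": 0.55,"tz": 3,"ax": 0,"ay": 0,"az": 0,"claw": 0}
    - {"tx": 0,"ty": 0,"tz": 3,"ax": 0,"ay": 0,"az": 0,"claw": 0}
    - {"tx": 0,"ty": 0,"tz": 3,"ax": 0,"ay": 0,"az": 0,"claw": 0}
    - {"tx": 0,"ty": 0,"tz": 3,"ax": 0,"ay": 0,"az": 0,"claw": 0}
    - {"tx": 0,"ty": 0,"tz": 3,"ax": 0,"ay": 0,"az": 0,"claw": 0}
    - {"tx": 0,"ty": 0,"tz": 2.5,"ax": 0,"ay": 0,"az": 0,"claw": 0}
    - {"tx": 0,"ty": 0,"tz": 0,"ax": 0,"ay": 0,"az": 0,"claw": 0}
    - {"tx": 0,"ty": 0,"tz": 0,"ax": 0,"ay": 0,"az": 0,"claw": 0}

```text
time_s: 3.45
tcp_pos: [0.5463, 0.1226, 0.0471]
ee_rot: [[-0.998, 0.058, -0.002], [0.058, 0.998, -0.002], [0.002, -0.002, -1.0]]
wrist_force: [0.5, 0.0, 1.5]
gripper_width: 0.325
gripper_force: 0.0
```

drive_tool:
  rows:
    - {"tx": 0,"ty": 0,"tz": 0.4,"ax": 0,"ay": 0,"az": 0,"claw": 0}
    - {"tx": 0,"ty": 0,"tz": 0.2,"ax": 0,"ay": 0,"az": 0,"claw": 0}
    - {"tx": 0,"ty": 0,"tz": 0,"ax": 0,"ay": 0,"az": 0,"claw": 0}
    - {"tx": 0,"ty": 0,"tz": 0,"ax": 0,"ay": 0,"az": 0,"claw": 0}
    - {"tx": 0,"ty": 0,"tz": 0,"ax": 0,"ay": 0,"az": 0,"claw": 0}

```text
time_s: 3.87
tcp_pos: [0.5472, 0.1248, 0.0425]
ee_rot: [[-0.998, 0.056, 0.002], [0.056, 0.998, 0.001], [-0.002, 0.001, -1.0]]
wrist_force: [-0.6, 0.6, -0.3]
gripper_width: 0.02
gripper_force: 0.0
```

drive_tool:
  rows:
    - {"tx": 0,"ty": 0,"tz": 0.3,"ax": 0,"ay": 0,"az": 0,"claw": 0}
    - {"tx": 0,"ty": 0,"tz": 0.3,"ax": 0,"ay": 0,"az": 0,"claw": 0}
    - {"tx": 0,"ty": 0,"tz": 0.3,"ax": 0,"ay": 0,"az": 0,"claw": 0}
    - {"tx": 0,"ty": 0,"tz": 0,"ax": 0,"ay": 0,"az": 0,"claw": 0}
    - {"tx": 0,"ty": 0,"tz": 0,"ax": 0,"ay": 0,"az": 0,"claw": 0}
    - {"tx": 0,"ty": 0,"tz": 0,"ax": 0,"ay": 0,"az": 0,"claw": 0}

```text
time_s: 4.37
tcp_pos: [0.5467, 0.1245, 0.0324]
ee_rot: [[-0.998, 0.056, -0.0], [0.056, 0.998, -0.0], [0.0, -0.0, -1.0]]
wrist_force: [-0.4, -0.1, -0.7]
gripper_width: 0.002
gripper_force: 0.0
```

drive_tool:
  rows:
    - {"tx": 0,"ty": 0,"tz": 0.05,"ax": 0,"ay": 0,"az": 0,"claw": 0}
    - {"tx": 0,"ty": 0,"tz": 0.05,"ax": 0,"ay": 0,"az": 0,"claw": 0}
    - {"tx": 0,"ty": 0,"tz": 0,"ax": 0,"ay": 0,"az": 0,"claw": 0}
    - {"tx": 0,"ty": 0,"tz": 0,"ax": 0,"ay": 0,"az": 0,"claw": 0}

```text
time_s: 4.7
tcp_pos: [0.5468, 0.1245, 0.0316]
ee_rot: [[-0.998, 0.056, 0.0], [0.056, 0.998, 0.0], [-0.0, 0.0, -1.0]]
wrist_force: [-0.2, -1.0, -0.2]
gripper_width: 0.005
gripper_force: 0.0
```

drive_tool:
  rows:
    - {"tx": 0,"ty": 0,"tz": 0.05,"ax": 0,"ay": 0,"az": 0,"claw": 0}
    - {"tx": 0,"ty": 0,"tz": 0.05,"ax": 0,"ay": 0,"az": 0,"claw": 0}
    - {"tx": 0,"ty": 0,"tz": 0,"ax": 0,"ay": 0,"az": 0,"claw": 0}
    - {"tx": 0,"ty": 0,"tz": 0,"ax": 0,"ay": 0,"az": 0,"claw": 0}

```text
time_s: 5.03
tcp_pos: [0.5467, 0.1245, 0.0305]
ee_rot: [[-0.998, 0.056, -0.0], [0.056, 0.998, -0.0], [0.0, -0.0, -1.0]]
wrist_force: [0.3, -0.8, -0.1]
gripper_width: 0.006
gripper_force: 0.0
```

drive_tool:
  rows:
    - {"tx": 0,"ty": 0,"tz": 0.05,"ax": 0,"ay": 0,"az": 0,"claw": 0}
    - {"tx": 0,"ty": 0,"tz": 0.05,"ax": 0,"ay": 0,"az": 0,"claw": 0}
    - {"tx": 0,"ty": 0,"tz": 0,"ax": 0,"ay": 0,"az": 0,"claw": 0}
    - {"tx": 0,"ty": 0,"tz": 0,"ax": 0,"ay": 0,"az": 0,"claw": 0}

```text
time_s: 5.37
tcp_pos: [0.5467, 0.1245, 0.0295]
ee_rot: [[-0.998, 0.056, -0.0], [0.056, 0.998, -0.0], [0.0, -0.0, -1.0]]
wrist_force: [-0.7, -0.3, -0.7]
gripper_width: 0.008
gripper_force: 0.0
```

drive_tool:
  rows:
    - {"tx": 0,"ty": 0,"tz": 0.05,"ax": 0,"ay": 0,"az": 0,"claw": 0}
    - {"tx": 0,"ty": 0,"tz": 0,"ax": 0,"ay": 0,"az": 0,"claw": 0}
    - {"tx": 0,"ty": 0,"tz": 0,"ax": 0,"ay": 0,"az": 0,"claw": 0}

```text
time_s: 5.62
tcp_pos: [0.5467, 0.1245, 0.029]
ee_rot: [[-0.998, 0.056, -0.0], [0.056, 0.998, -0.0], [0.0, -0.0, -1.0]]
wrist_force: [0.1, -0.2, -0.7]
gripper_width: 0.005
gripper_force: 0.0
```

drive_tool:
  rows:
    - {"tx": 0,"ty": 0,"tz": 0.05,"ax": 0,"ay": 0,"az": 0,"claw": 0}
    - {"tx": 0,"ty": 0,"tz": 0,"ax": 0,"ay": 0,"az": 0,"claw": 0}
    - {"tx": 0,"ty": 0,"tz": 0,"ax": 0,"ay": 0,"az": 0,"claw": 0}

```text
time_s: 5.87
tcp_pos: [0.5468, 0.1245, 0.0285]
ee_rot: [[-0.998, 0.056, 0.0], [0.056, 0.998, 0.0], [-0.0, 0.0, -1.0]]
wrist_force: [0.0, -0.6, -0.9]
gripper_width: 0.003
gripper_force: 0.0
```

drive_tool:
  rows:
    - {"tx": 0,"ty": 0,"tz": 0.05,"ax": 0,"ay": 0,"az": 0,"claw": 0}
    - {"tx": 0,"ty": 0,"tz": 0,"ax": 0,"ay": 0,"az": 0,"claw": 0}
    - {"tx": 0,"ty": 0,"tz": 0,"ax": 0,"ay": 0,"az": 0,"claw": 0}

```text
time_s: 6.12
tcp_pos: [0.5468, 0.1245, 0.0284]
ee_rot: [[-0.998, 0.056, 0.0], [0.056, 0.998, -0.0], [-0.0, -0.0, -1.0]]
wrist_force: [-0.9, 0.1, 3.8]
gripper_width: 0.004
gripper_force: 2.2
```

drive_tool:
  rows:
    - {"tx": 0,"ty": 0,"tz": 0.03,"ax": 0,"ay": 0,"az": 0,"claw": 0}
    - {"tx": 0,"ty": 0,"tz": 0,"ax": 0,"ay": 0,"az": 0,"claw": 0}
    - {"tx": 0,"ty": 0,"tz": 0,"ax": 0,"ay": 0,"az": 0,"claw": 0}

```text
time_s: 6.37
tcp_pos: [0.5468, 0.1245, 0.0285]
ee_rot: [[-0.998, 0.056, 0.0], [0.056, 0.998, -0.0], [-0.0, -0.0, -1.0]]
wrist_force: [-1.8, 0.2, 6.0]
gripper_width: 0.005
gripper_force: 3.2
```

drive_tool:
  rows:
    - {"tx": 0,"ty": 0,"tz": 0.05,"ax": 0,"ay": 0,"az": 0,"claw": 0}
    - {"tx": 0,"ty": 0,"tz": 0.04,"ax": 0,"ay": 0,"az": 0,"claw": 0}
    - {"tx": 0,"ty": 0,"tz": 0,"ax": 0,"ay": 0,"az": 0,"claw": 0}
    - {"tx": 0,"ty": 0,"tz": 0,"ax": 0,"ay": 0,"az": 0,"claw": 0}

```text
time_s: 6.7
tcp_pos: [0.5468, 0.1246, 0.0284]
ee_rot: [[-0.998, 0.056, 0.001], [0.055, 0.998, -0.0], [-0.001, -0.0, -1.0]]
wrist_force: [-3.5, 0.7, 12.2]
gripper_width: 0.005
gripper_force: 5.7
```

drive_tool:
  rows:
    - {"tx": 0,"ty": 0,"tz": 0.04,"ax": 0,"ay": 0,"az": 0,"claw": 0}
    - {"tx": 0,"ty": 0,"tz": 0,"ax": 0,"ay": 0,"az": 0,"claw": 0}
    - {"tx": 0,"ty": 0,"tz": 0,"ax": 0,"ay": 0,"az": 0,"claw": 0}

```text
time_s: 6.95
tcp_pos: [0.5468, 0.1245, 0.0284]
ee_rot: [[-0.998, 0.055, 0.001], [0.055, 0.998, -0.0], [-0.001, -0.0, -1.0]]
wrist_force: [-5.2, -0.7, 13.1]
gripper_width: 0.006
gripper_force: 6.8
```

drive_tool:
  rows:
    - {"tx": 0,"ty": 0,"tz": 0.06,"ax": 0,"ay": 0,"az": 0,"claw": 0}
    - {"tx": 0,"ty": 0,"tz": 0,"ax": 0,"ay": 0,"az": 0,"claw": 0}
    - {"tx": 0,"ty": 0,"tz": 0,"ax": 0,"ay": 0,"az": 0,"claw": 0}

```text
time_s: 7.2
tcp_pos: [0.5469, 0.1246, 0.0284]
ee_rot: [[-0.998, 0.055, 0.001], [0.055, 0.998, -0.0], [-0.001, -0.0, -1.0]]
wrist_force: [-6.6, -0.0, 16.3]
gripper_width: 0.008
gripper_force: 8.5
```

drive_tool:
  rows:
    - {"tx": 0.08,"ty": 0,"tz": 0,"ax": 0,"ay": 0,"az": 0,"claw": 0}
    - {"tx": 0.08,"ty": 0,"tz": 0,"ax": 0,"ay": 0,"az": 0,"claw": 0}
    - {"tx": 0.08,"ty": 0,"tz": 0,"ax": 0,"ay": 0,"az": 0,"claw": 0}

```text
time_s: 7.45
tcp_pos: [0.5467, 0.1248, 0.0284]
ee_rot: [[-0.998, 0.055, 0.005], [0.055, 0.999, 0.001], [-0.005, 0.001, -1.0]]
wrist_force: [1.0, -2.7, 10.2]
gripper_width: 0.006
gripper_force: 5.4
```

drive_tool:
  rows:
    - {"tx": 0.05,"ty": 0,"tz": 0.05,"ax": 0,"ay": 0,"az": 0,"claw": 0}
    - {"tx": 0.05,"ty": 0,"tz": 0.05,"ax": 0,"ay": 0,"az": 0,"claw": 0}
    - {"tx": 0,"ty": 0,"tz": 0,"ax": 0,"ay": 0,"az": 0,"claw": 0}

```text
time_s: 7.7
tcp_pos: [0.5467, 0.1249, 0.0284]
ee_rot: [[-0.999, 0.054, 0.007], [0.054, 0.999, 0.001], [-0.007, 0.001, -1.0]]
wrist_force: [-0.0, -4.5, 16.0]
gripper_width: 0.01
gripper_force: 8.0
```

drive_tool:
  rows:
    - {"tx": 0.05,"ty": 0,"tz": 0.05,"ax": 0,"ay": 0,"az": 0,"claw": 0}
    - {"tx": 0.05,"ty": 0,"tz": 0.03,"ax": 0,"ay": 0,"az": 0,"claw": 0}
    - {"tx": 0,"ty": 0,"tz": 0,"ax": 0,"ay": 0,"az": 0,"claw": 0}

```text
time_s: 7.95
tcp_pos: [0.5466, 0.1251, 0.0283]
ee_rot: [[-0.999, 0.054, 0.009], [0.054, 0.999, 0.001], [-0.009, 0.002, -1.0]]
wrist_force: [1.2, -5.6, 19.1]
gripper_width: 0.008
gripper_force: 9.3
```

drive_tool:
  rows:
    - {"tx": 0.07,"ty": 0,"tz": 0,"ax": 0,"ay": 0,"az": 0,"claw": 0}
    - {"tx": 0.07,"ty": -0.03,"tz": 0,"ax": 0,"ay": 0,"az": 0,"claw": 0}
    - {"tx": 0,"ty": 0,"tz": 0,"ax": 0,"ay": 0,"az": 0,"claw": 0}

```text
time_s: 8.2
tcp_pos: [0.5464, 0.1255, 0.0283]
ee_rot: [[-0.998, 0.054, 0.012], [0.054, 0.999, 0.003], [-0.012, 0.003, -1.0]]
wrist_force: [4.0, -4.1, 17.1]
gripper_width: 0.011
gripper_force: 8.0
```

drive_tool:
  rows:
    - {"tx": 0.07,"ty": 0,"tz": 0.03,"ax": 0,"ay": 0,"az": 0,"claw": 0}
    - {"tx": 0.07,"ty": -0.03,"tz": 0.02,"ax": 0,"ay": 0,"az": 0,"claw": 0}
    - {"tx": 0,"ty": 0,"tz": 0,"ax": 0,"ay": 0,"az": 0,"claw": 0}

```text
time_s: 8.45
tcp_pos: [0.5463, 0.1256, 0.0284]
ee_rot: [[-0.998, 0.053, 0.014], [0.053, 0.999, 0.003], [-0.014, 0.004, -1.0]]
wrist_force: [4.6, -5.6, 15.7]
gripper_width: 0.006
gripper_force: 8.1
```

drive_tool:
  rows:
    - {"tx": 0.07,"ty": -0.05,"tz": 0.03,"ax": 0,"ay": 0,"az": 0,"claw": 0}
    - {"tx": 0.07,"ty": -0.05,"tz": 0.03,"ax": 0,"ay": 0,"az": 0,"claw": 0}
    - {"tx": 0.07,"ty": 0,"tz": 0,"ax": 0,"ay": 0,"az": 0,"claw": 0}
    - {"tx": 0,"ty": 0,"tz": 0,"ax": 0,"ay": 0,"az": 0,"claw": 0}

```text
time_s: 8.78
tcp_pos: [0.5456, 0.1256, 0.0283]
ee_rot: [[-0.998, 0.052, 0.018], [0.052, 0.999, 0.005], [-0.018, 0.006, -1.0]]
wrist_force: [6.9, -3.2, 16.1]
gripper_width: 0.005
gripper_force: 8.2
```

drive_tool:
  rows:
    - {"tx": 0.07,"ty": -0.02,"tz": 0.03,"ax": 0,"ay": 0,"az": 0,"claw": 0}
    - {"tx": 0.07,"ty": -0.02,"tz": 0.03,"ax": 0,"ay": 0,"az": 0,"claw": 0}
    - {"tx": 0,"ty": 0,"tz": 0,"ax": 0,"ay": 0,"az": 0,"claw": 0}

```text
time_s: 9.03
tcp_pos: [0.5451, 0.1257, 0.0284]
ee_rot: [[-0.998, 0.052, 0.02], [0.052, 0.999, 0.006], [-0.02, 0.007, -1.0]]
wrist_force: [8.5, -4.0, 17.9]
gripper_width: 0.006
gripper_force: 9.1
```

drive_tool:
  rows:
    - {"tx": 0.07,"ty": -0.02,"tz": 0.03,"ax": 0,"ay": 0,"az": 0,"claw": 0}
    - {"tx": 0.07,"ty": -0.02,"tz": 0.02,"ax": 0,"ay": 0,"az": 0,"claw": 0}
    - {"tx": 0.07,"ty": -0.02,"tz": 0,"ax": 0,"ay": 0,"az": 0,"claw": 0}
    - {"tx": 0,"ty": 0,"tz": 0,"ax": 0,"ay": 0,"az": 0,"claw": 0}

```text
time_s: 9.37
tcp_pos: [0.5439, 0.1259, 0.0283]
ee_rot: [[-0.998, 0.051, 0.022], [0.052, 0.999, 0.007], [-0.021, 0.008, -1.0]]
wrist_force: [7.7, -4.4, 19.6]
gripper_width: 0.008
gripper_force: 9.6
```

drive_tool:
  rows:
    - {"tx": 0.1,"ty": -0.02,"tz": 0.03,"ax": 0,"ay": 0,"az": 0,"claw": 0}
    - {"tx": 0.1,"ty": -0.02,"tz": 0.02,"ax": 0,"ay": 0,"az": 0,"claw": 0}
    - {"tx": 0,"ty": 0,"tz": 0,"ax": 0,"ay": 0,"az": 0,"claw": 0}

```text
time_s: 9.62
tcp_pos: [0.5408, 0.1258, 0.0283]
ee_rot: [[-0.998, 0.052, 0.02], [0.052, 0.999, 0.007], [-0.02, 0.008, -1.0]]
wrist_force: [3.1, -0.3, 25.2]
gripper_width: 0.005
gripper_force: 12.6
```

```bash
cat > lab.py <<'E'
from station import *
from h import *
s=sense();p,d=capture('top');c=camera_params('top');cam=(c['intrinsics'],c['R'],c['t'])
H,S,V=cv2.split(cv2.cvtColor(p,cv2.COLOR_RGB2HSV))
roi=np.zeros(H.shape,bool);roi[195:290,170:235]=1
print(s['time_s'],s['tcp_pos'],s['wrist_force'])
for c in blobs(roi&(H>100)&(H<125)&(S>120)&(V>60),3,10):print(rect(c,.028,cam),cv2.boundingRect(c))
E
python3 lab.py
```

```text
9.6167 [0.54075999 0.12579268 0.02829478] [ 3.13892856 -0.34543785 25.17742909]
```

drive_tool:
  rows:
    - {"tx": 0.02,"ty": 0,"tz": -0.08,"ax": 0,"ay": 0,"az": 0,"claw": 0}
    - {"tx": 0.1,"ty": 0,"tz": -0.03,"ax": 0,"ay": 0,"az": 0,"claw": 0}
    - {"tx": 0.1,"ty": 0,"tz": 0,"ax": 0,"ay": 0,"az": 0,"claw": 0}
    - {"tx": 0,"ty": 0,"tz": 0,"ax": 0,"ay": 0,"az": 0,"claw": 0}

```text
time_s: 10.0
tcp_pos: [0.5371, 0.1256, 0.0283]
ee_rot: [[-0.998, 0.052, 0.017], [0.052, 0.999, 0.006], [-0.017, 0.007, -1.0]]
wrist_force: [2.3, 0.1, 22.8]
gripper_width: 0.01
gripper_force: 10.9
```

drive_tool:
  rows:
    - {"tx": 0.2,"ty": 0,"tz": 0,"ax": 0,"ay": 0,"az": 0,"claw": 0}
    - {"tx": 0.2,"ty": 0,"tz": 0,"ax": 0,"ay": 0,"az": 0,"claw": 0}
    - {"tx": 0,"ty": 0,"tz": 0,"ax": 0,"ay": 0,"az": 0,"claw": 0}

```text
time_s: 10.25
tcp_pos: [0.5329, 0.1258, 0.0283]
ee_rot: [[-0.999, 0.052, 0.017], [0.052, 0.999, 0.006], [-0.016, 0.007, -1.0]]
wrist_force: [1.6, 0.5, 22.0]
gripper_width: 0.005
gripper_force: 11.2
```

Run:
```python
from station import *
import cv2
s=sense();print(s['wrist_force'],s['tcp_pos'])
p,d=capture('scene');q,d=capture('wrist')
cv2.imwrite('pics/a.png',cv2.hconcat([cv2.resize(p[230:350,150:300],(375,300))[:,:,::-1],cv2.resize(q[100:260,200:380],(338,300))[:,:,::-1]]))
```

```text
[ 1.58030591  0.5370261  22.02909301] [0.53292678 0.125843   0.02830531]
```

View pics/a.png

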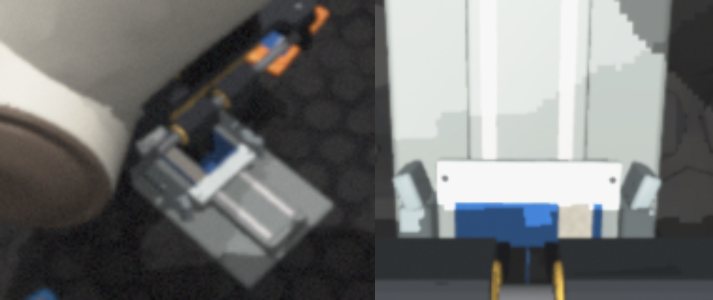

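The wrist view shows the drive's front edge at about (282,185), level with the flare tips, so it has come out about 12 mm and follows the fingers. I'll keep dragging.

drive_tool:
  rows:
    - {"tx": 0.2,"ty": 0,"tz": -0.04,"ax": 0,"ay": 0,"az": 0,"claw": 0}
    - {"tx": 0.3,"ty": 0,"tz": -0.02,"ax": 0,"ay": 0,"az": 0,"claw": 0}
    - {"tx": 0.3,"ty": 0,"tz": 0,"ax": 0,"ay": 0,"az": 0,"claw": 0}
    - {"tx": 0.3,"ty": 0,"tz": 0,"ax": 0,"ay": 0,"az": 0,"claw": 0}
    - {"tx": 0.3,"ty": 0,"tz": 0,"ax": 0,"ay": 0,"az": 0,"claw": 0}

```text
time_s: 10.77
tcp_pos: [0.5187, 0.1266, 0.0283]
ee_rot: [[-0.999, 0.052, 0.016], [0.052, 0.999, 0.006], [-0.016, 0.007, -1.0]]
wrist_force: [2.5, -0.5, 20.3]
gripper_width: 0.005
gripper_force: 10.4
```

drive_tool:
  rows:
    - {"tx": 0.3,"ty": 0,"tz": 0,"ax": 0,"ay": 0,"az": 0,"claw": 0}
    - {"tx": 0.3,"ty": 0,"tz": 0,"ax": 0,"ay": 0,"az": 0,"claw": 0}
    - {"tx": 0.3,"ty": 0,"tz": 0,"ax": 0,"ay": 0,"az": 0,"claw": 0}
    - {"tx": 0.3,"ty": 0,"tz": 0,"ax": 0,"ay": 0,"az": 0,"claw": 0}

```text
time_s: 11.1
tcp_pos: [0.5068, 0.1274, 0.0283]
ee_rot: [[-0.999, 0.052, 0.016], [0.052, 0.999, 0.006], [-0.016, 0.007, -1.0]]
wrist_force: [2.9, 0.0, 21.5]
gripper_width: 0.006
gripper_force: 10.7
```

drive_tool:
  rows:
    - {"tx": 0.3,"ty": 0,"tz": -0.03,"ax": 0,"ay": 0,"az": 0,"claw": 0}
    - {"tx": 0.3,"ty": 0,"tz": 0,"ax": 0,"ay": 0,"az": 0,"claw": 0}
    - {"tx": 0.3,"ty": 0,"tz": 0,"ax": 0,"ay": 0,"az": 0,"claw": 0}

```text
time_s: 11.35
tcp_pos: [0.4975, 0.1279, 0.0283]
ee_rot: [[-0.999, 0.052, 0.015], [0.052, 0.999, 0.006], [-0.015, 0.007, -1.0]]
wrist_force: [3.2, -0.5, 21.1]
gripper_width: 0.003
gripper_force: 10.4
```

drive_tool:
  rows:
    - {"tx": 0.3,"ty": 0,"tz": 0,"ax": 0,"ay": 0,"az": 0,"claw": 0}
    - {"tx": 0.3,"ty": 0,"tz": 0,"ax": 0,"ay": 0,"az": 0,"claw": 0}
    - {"tx": 0.2,"ty": 0,"tz": 0,"ax": 0,"ay": 0,"az": 0,"claw": 0}
    - {"tx": 0.2,"ty": 0,"tz": 0,"ax": 0,"ay": 0,"az": 0,"claw": 0}
    - {"tx": 0,"ty": 0,"tz": 0,"ax": 0,"ay": 0,"az": 0,"claw": 0}
    - {"tx": 0,"ty": 0,"tz": 0,"ax": 0,"ay": 0,"az": 0,"claw": 0}
    - {"tx": 0,"ty": 0,"tz": 0,"ax": 0,"ay": 0,"az": 0,"claw": 0}

```text
time_s: 11.93
tcp_pos: [0.4873, 0.1286, 0.0283]
ee_rot: [[-0.999, 0.052, 0.015], [0.052, 0.999, 0.006], [-0.014, 0.007, -1.0]]
wrist_force: [1.2, 0.5, 23.1]
gripper_width: 0.01
gripper_force: 11.4
```

Now lift straight up 8 cm, unwind the small tilt, and look.

drive_tool:
  rows:
    - {"tx": 0,"ty": 0,"tz": -0.5,"ax": 0,"ay": 0,"az": 0,"claw": 0}
    - {"tx": 0,"ty": 0,"tz": -3,"ax": 0,"ay": 0,"az": 0,"claw": 0}
    - {"tx": 0,"ty": 0,"tz": -4,"ax": 0,"ay": 0,"az": 0,"claw": 4}
    - {"tx": 0,"ty": 0,"tz": -4,"ax": 0,"ay": 0,"az": 0,"claw": 8.7}
    - {"tx": 0,"ty": 0,"tz": -4,"ax": 0,"ay": 0,"az": 0,"claw": 8.7}
    - {"tx": 0,"ty": 0,"tz": 0,"ax": 0,"ay": 0,"az": 0,"claw": 8.7}
    - {"tx": 0,"ty": 0,"tz": 0,"ax": 0,"ay": 0,"az": 0,"claw": 8.7}
    - {"tx": 0,"ty": 0,"tz": 0,"ax": 0,"ay": 0,"az": 0,"claw": 8.7}

```text
time_s: 12.6
tcp_pos: [0.4799, 0.125, 0.1776]
ee_rot: [[-0.998, 0.057, -0.001], [0.057, 0.998, 0.0], [0.001, 0.0, -1.0]]
wrist_force: [0.1, -0.8, 0.4]
gripper_width: 0.374
gripper_force: 0.0
```

```bash
sed -i 's/(H>100)&(H<125)&(S>120)/(H>95)\&(H<130)\&(S>90)/' lab.py; python3 lab.py
python3 - <<'E'
from station import *
from h import *
s=sense();q,d=capture('wrist');cam=wristcam(s,camera_params('wrist'))
np.savez('w2.npz',p=q,d=d,K=cam[0],R=cam[1],t=cam[2])
H,S,V=cv2.split(cv2.cvtColor(q,cv2.COLOR_RGB2HSV))
for c in blobs((H>100)&(H<125)&(S>120)&(V>60),4):print(rect(c,.028,cam),cv2.boundingRect(c))
cv2.imwrite('pics/w2.png',cv2.resize(q[60:250,180:380],None,fx=3,fy=3)[:,:,::-1])
E
```

```text
12.6 [0.47994289 0.12499299 0.17764793] [ 0.14910292 -0.80896272  0.35104391]
[473.6 315.6 184.6  82.4  25.6] (441, 75, 90, 164)
[486.8 120.9  47.1  28.2  -4. ] (265, 178, 28, 44)
[ 497.2 -149.7   65.6   39.    -2.2] (11, 193, 42, 59)
[ 462.7 -142.2   56.    16.1   79.4] (0, 185, 55, 17)
```

View pics/w2.png

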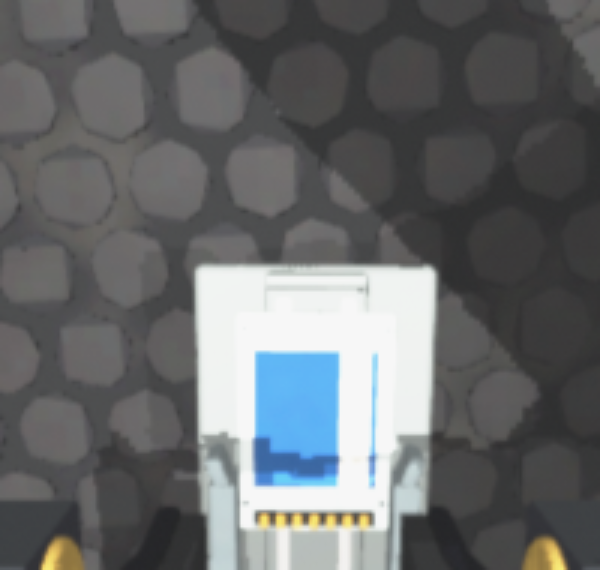

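Run:
```python
from h import *
f=np.load('w2.npz');cam=(f['K'],f['R'],f['t'])
P=cast([(259,164.3),(311.7,165),(309.3,235.5),(260,235)],.028,*cam)*1000
print(P.round(1),P.mean(0).round(1)); e=(P[2]+P[3]-P[0]-P[1])/2;print(np.hypot(*e[:2]),np.degrees(np.arctan2(e[1],e[0])))
F=cast([(180+203/3,60+437/3),(180+430/3,60+437/3)],.029,*cam)*1000;print('flare tips',F.round(1))
```

```text
[[448.2 103.3  28. ]
 [452.  157.3  28. ]
 [528.5 152.2  28. ]
 [524.9  98.7  28. ]] [488.4 127.9  28. ]
76.78122188721264 -3.617276933225682
flare tips [[491.   88.2  29. ]
 [495.5 168.1  29. ]]
```

drive_tool:
  rows:
    - {"tx": 0.1,"ty": 0.37,"tz": 0,"ax": 0,"ay": 0,"az": 0.004,"claw": 8.7}
    - {"tx": 0,"ty": 0,"tz": 3,"ax": 0,"ay": 0,"az": 0,"claw": 8.7}
    - {"tx": 0,"ty": 0,"tz": 3,"ax": 0,"ay": 0,"az": 0,"claw": 8.7}
    - {"tx": 0,"ty": 0,"tz": 3,"ax": 0,"ay": 0,"az": 0,"claw": 8.7}
    - {"tx": 0,"ty": 0,"tz": 2,"ax": 0,"ay": 0,"az": 0,"claw": 8.7}
    - {"tx": 0,"ty": 0,"tz": 0,"ax": 0,"ay": 0,"az": 0,"claw": 8.7}
    - {"tx": 0,"ty": 0,"tz": 0,"ax": 0,"ay": 0,"az": 0,"claw": 8.7}
    - {"tx": 0,"ty": 0,"tz": 0,"ax": 0,"ay": 0,"az": 0,"claw": 8.7}

```text
time_s: 13.37
tcp_pos: [0.4807, 0.1295, 0.069]
ee_rot: [[-0.998, 0.06, 0.001], [0.06, 0.998, 0.0], [-0.001, 0.0, -1.0]]
wrist_force: [0.4, 1.0, 0.2]
gripper_width: 0.983
gripper_force: 0.0
```

drive_tool:
  rows:
    - {"tx": 0,"ty": 0,"tz": 1.5,"ax": 0,"ay": 0,"az": 0,"claw": 8.7}
    - {"tx": 0,"ty": 0,"tz": 1.5,"ax": 0,"ay": 0,"az": 0,"claw": 8.7}
    - {"tx": 0,"ty": 0,"tz": 1,"ax": 0,"ay": 0,"az": 0,"claw": 8.7}
    - {"tx": 0,"ty": 0,"tz": 0.7,"ax": 0,"ay": 0,"az": 0,"claw": 8.7}
    - {"tx": 0,"ty": 0,"tz": 0.5,"ax": 0,"ay": 0,"az": 0,"claw": 8.7}
    - {"tx": 0,"ty": 0,"tz": 0,"ax": 0,"ay": 0,"az": 0,"claw": 8.7}
    - {"tx": 0,"ty": 0,"tz": 0,"ax": 0,"ay": 0,"az": 0,"claw": 8.7}
    - {"tx": 0,"ty": 0,"tz": 0,"ax": 0,"ay": 0,"az": 0,"claw": 8.7}

```text
time_s: 14.03
tcp_pos: [0.4805, 0.1293, 0.0172]
ee_rot: [[-0.998, 0.06, 0.002], [0.06, 0.998, 0.001], [-0.001, 0.001, -1.0]]
wrist_force: [-0.5, -0.3, 0.3]
gripper_width: 1.003
gripper_force: 0.0
```

drive_tool:
  rows:
    - {"tx": 0.1,"ty": -0.05,"tz": 0.3,"ax": 0,"ay": 0,"az": 0,"claw": 7}
    - {"tx": 0,"ty": 0,"tz": 0,"ax": 0,"ay": 0,"az": 0,"claw": 6}
    - {"tx": 0,"ty": 0,"tz": 0,"ax": 0,"ay": 0,"az": 0,"claw": 5.6}
    - {"tx": 0,"ty": 0,"tz": 0,"ax": 0,"ay": 0,"az": 0,"claw": 5.4}
    - {"tx": 0,"ty": 0,"tz": 0,"ax": 0,"ay": 0,"az": 0,"claw": 5}
    - {"tx": 0,"ty": 0,"tz": 0,"ax": 0,"ay": 0,"az": 0,"claw": 4.5}
    - {"tx": 0,"ty": 0,"tz": 0,"ax": 0,"ay": 0,"az": 0,"claw": 4.5}
    - {"tx": 0,"ty": 0,"tz": 0,"ax": 0,"ay": 0,"az": 0,"claw": 4.5}

```text
time_s: 14.7
tcp_pos: [0.4789, 0.1286, 0.0134]
ee_rot: [[-0.998, 0.06, 0.0], [0.06, 0.998, 0.0], [-0.0, 0.0, -1.0]]
wrist_force: [0.5, -0.1, -0.7]
gripper_width: 0.61
gripper_force: 30.0
```

drive_tool:
  rows:
    - {"tx": 0,"ty": 0,"tz": 0,"ax": 0,"ay": 0,"az": 0,"claw": 4.5}
    - {"tx": 0,"ty": 0,"tz": 0,"ax": 0,"ay": 0,"az": 0,"claw": 4.5}

```text
time_s: 14.87
tcp_pos: [0.4789, 0.1286, 0.0134]
ee_rot: [[-0.998, 0.06, 0.0], [0.06, 0.998, 0.0], [-0.0, 0.0, -1.0]]
wrist_force: [-0.1, -0.2, 1.6]
gripper_width: 0.617
gripper_force: 30.0
```

drive_tool:
  rows:
    - {"tx": 0,"ty": 0,"tz": -0.3,"ax": 0,"ay": 0,"az": 0,"claw": 4.5}
    - {"tx": 0,"ty": 0,"tz": -1,"ax": 0,"ay": 0,"az": 0,"claw": 4.5}
    - {"tx": 0,"ty": 0,"tz": -2,"ax": 0,"ay": 0,"az": 0,"claw": 4.5}
    - {"tx": 0,"ty": 0,"tz": -3,"ax": 0,"ay": 0,"az": 0,"claw": 4.5}
    - {"tx": 0,"ty": 0,"tz": -3,"ax": 0,"ay": 0,"az": 0,"claw": 4.5}
    - {"tx": 0,"ty": 0,"tz": -2,"ax": 0,"ay": 0,"az": 0,"claw": 4.5}
    - {"tx": 0,"ty": 0,"tz": 0,"ax": 0,"ay": 0,"az": -0.06,"claw": 4.5}
    - {"tx": -0.5,"ty": -2,"tz": 0,"ax": 0,"ay": 0,"az": 0,"claw": 4.5}
    - {"tx": -0.5,"ty": -3,"tz": 0,"ax": 0,"ay": 0,"az": 0,"claw": 4.5}
    - {"tx": -0.5,"ty": -3,"tz": 0,"ax": 0,"ay": 0,"az": 0,"claw": 4.5}

```text
time_s: 15.7
tcp_pos: [0.4936, 0.0481, 0.1266]
ee_rot: [[-1.0, -0.002, 0.0], [-0.002, 1.0, 0.0], [-0.0, 0.0, -1.0]]
wrist_force: [0.5, 0.6, -1.5]
gripper_width: 0.612
gripper_force: 30.0
```

drive_tool:
  rows:
    - {"tx": -0.4,"ty": -3,"tz": 0,"ax": 0,"ay": 0,"az": 0,"claw": 4.5}
    - {"tx": 0,"ty": -3,"tz": 0,"ax": 0,"ay": 0,"az": 0,"claw": 4.5}
    - {"tx": 0,"ty": -3,"tz": 0,"ax": 0,"ay": 0,"az": 0,"claw": 4.5}
    - {"tx": 0,"ty": -3,"tz": 0,"ax": 0,"ay": 0,"az": 0,"claw": 4.5}
    - {"tx": 0,"ty": -3,"tz": 0,"ax": 0,"ay": 0,"az": 0,"claw": 4.5}
    - {"tx": 0,"ty": -3,"tz": 0,"ax": 0,"ay": 0,"az": 0,"claw": 4.5}
    - {"tx": 0,"ty": -2.5,"tz": 0,"ax": 0,"ay": 0,"az": 0,"claw": 4.5}
    - {"tx": 0,"ty": -1,"tz": 0,"ax": 0,"ay": 0,"az": 0,"claw": 4.5}
    - {"tx": 0,"ty": 0,"tz": 0,"ax": 0,"ay": 0,"az": 0,"claw": 4.5}
    - {"tx": 0,"ty": 0,"tz": 0,"ax": 0,"ay": 0,"az": 0,"claw": 4.5}

```text
time_s: 16.53
tcp_pos: [0.4974, -0.1666, 0.1261]
ee_rot: [[-1.0, 0.002, -0.001], [0.002, 1.0, 0.0], [0.001, 0.0, -1.0]]
wrist_force: [-0.0, 0.0, -0.9]
gripper_width: 0.614
gripper_force: 30.0
```

Run:
```python
from station import *
from h import *
s=sense();q,d=capture('wrist');cam=wristcam(s,camera_params('wrist'))
print(s['tcp_pos'],s['gripper_width'])
np.savez('w3.npz',p=q,d=d,K=cam[0],R=cam[1],t=cam[2],tcp=s['tcp_pos'])
H,S,V=cv2.split(cv2.cvtColor(q,cv2.COLOR_RGB2HSV))
z=s['tcp_pos'][2]+.0146
for c in blobs((H>95)&(H<125)&(S>110)&(V>60),5):print(rect(c,z,cam),rect(c,.02,cam),cv2.boundingRect(c))
cv2.imwrite('pics/w3.png',cv2.resize(q[60:260,160:400],None,fx=3,fy=3)[:,:,::-1])
```

```text
[ 0.49739706 -0.16656451  0.12611475] 0.6143676673406756
[ 419.9 -279.    61.9   23.6    3.6] [ 412.1 -371.1  112.6   42.9    3.6] (21, 30, 55, 142)
[ 457.5 -166.7   36.6   19.    88.9] [ 480.5 -166.7   66.7   34.6   88.9] (244, 165, 76, 39)
[ 517.3 -173.7   29.8   14.5   89.9] [ 589.4 -179.2   54.3   26.5   89.9] (241, 281, 56, 25)
[ 486.9 -173.5   29.9   11.6   89.9] [ 534.1 -179.    54.5   21.1   89.9] (239, 230, 59, 22)
[ 446.6 -166.6   37.4    1.5   89.9] [ 460.6 -166.4   68.     2.6   89.9] (243, 161, 78, 4)
```

View pics/w3.png

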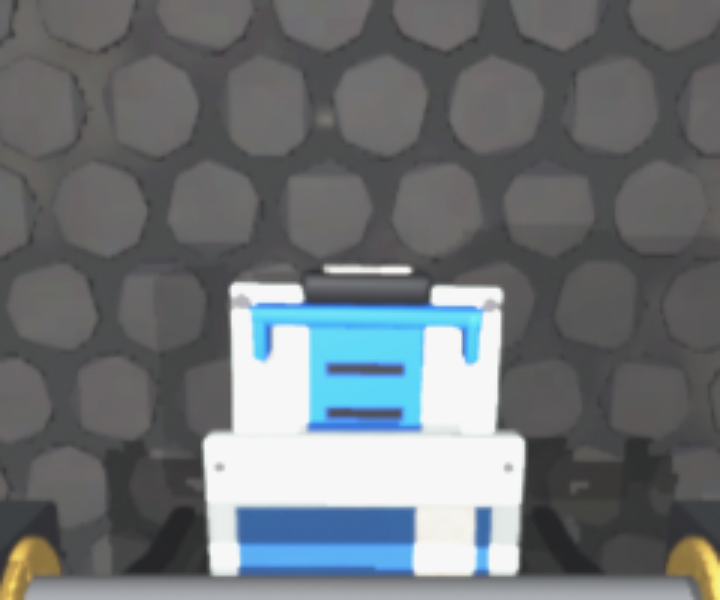

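Run:
```python
from h import *
f=np.load('w3.npz');cam=(f['K'],f['R'],f['t']);z=f['tcp'][2]
u=lambda c,r:(160+c/3,60+r/3)
g=lambda p,z:(cast([u(*p)],z,*cam)[0]*1000).round(1)
print('drive front L/R top',g((206,436),z+.0146),g((523,436),z+.0146),'bottomrow',g((364,432),z+.0086))
print('screws',g((220,467),z+.0146),g((508,467),z+.0146),'label',g((238,508),z+.0146))
print('plate',g((232,285),.004),g((503,289),.004),'wall front',g((252,306),.02),g((482,308),.02),'bed',g((311,400),.014),g((424,400),.014),'inner wall',g((290,323),.02))
```

```text
drive front L/R top [ 468.  -193.2  140.7] [ 468.1 -140.1  140.7] bottomrow [ 468.9 -166.7  134.7]
screws [ 473.4 -191.1  140.7] [ 473.5 -142.4  140.7] label [ 480.8 -188.3  140.7]
plate [ 455.5 -207.5    4. ] [ 456.8 -123.4    4. ] wall front [ 460.1 -199.5   20. ] [ 460.8 -131.8   20. ] bed [ 489.8 -182.9   14. ] [ 489.9 -148.1   14. ] inner wall [ 465.2 -188.4   20. ]
```

drive_tool:
  rows:
    - {"tx": -0.05,"ty": 0.07,"tz": 2,"ax": 0,"ay": 0,"az": 0.004,"claw": 4.5}
    - {"tx": 0,"ty": 0,"tz": 3,"ax": 0,"ay": 0,"az": 0,"claw": 4.5}
    - {"tx": 0,"ty": 0,"tz": 3,"ax": 0,"ay": 0,"az": 0,"claw": 4.5}
    - {"tx": 0,"ty": 0,"tz": 1.5,"ax": 0,"ay": 0,"az": 0,"claw": 4.5}
    - {"tx": 0,"ty": 0,"tz": 0.7,"ax": 0,"ay": 0,"az": 0,"claw": 4.5}
    - {"tx": 0,"ty": 0,"tz": 0,"ax": 0,"ay": 0,"az": 0,"claw": 4.5}
    - {"tx": 0,"ty": 0,"tz": 0,"ax": 0,"ay": 0,"az": 0,"claw": 4.5}
    - {"tx": 0,"ty": 0,"tz": 0,"ax": 0,"ay": 0,"az": 0,"claw": 4.5}

```text
time_s: 17.25
tcp_pos: [0.4996, -0.1654, 0.0257]
ee_rot: [[-1.0, 0.003, 0.003], [0.003, 1.0, -0.0], [-0.003, -0.0, -1.0]]
wrist_force: [-0.1, 0.1, -0.0]
gripper_width: 0.612
gripper_force: 30.0
```

drive_tool:
  rows:
    - {"tx": 0,"ty": 0,"tz": 0.2,"ax": 0,"ay": 0,"az": 0,"claw": 4.5}
    - {"tx": 0,"ty": 0,"tz": 0.2,"ax": 0,"ay": 0,"az": 0,"claw": 4.5}
    - {"tx": 0,"ty": 0,"tz": 0.2,"ax": 0,"ay": 0,"az": 0,"claw": 4.5}
    - {"tx": 0,"ty": 0,"tz": 0,"ax": 0,"ay": 0,"az": 0,"claw": 4.5}
    - {"tx": 0,"ty": 0,"tz": 0,"ax": 0,"ay": 0,"az": 0,"claw": 4.5}

```text
time_s: 17.67
tcp_pos: [0.4982, -0.1658, 0.0184]
ee_rot: [[-1.0, 0.004, -0.0], [0.004, 1.0, 0.0], [0.0, 0.0, -1.0]]
wrist_force: [-0.3, 0.9, 0.0]
gripper_width: 0.614
gripper_force: 30.0
```

drive_tool:
  rows:
    - {"tx": 0,"ty": 0,"tz": 0.2,"ax": 0,"ay": 0,"az": 0,"claw": 4.5}
    - {"tx": 0,"ty": 0,"tz": 0.2,"ax": 0,"ay": 0,"az": 0,"claw": 4.5}
    - {"tx": 0,"ty": 0,"tz": 0.2,"ax": 0,"ay": 0,"az": 0,"claw": 4.5}
    - {"tx": 0,"ty": 0,"tz": 0,"ax": 0,"ay": 0,"az": 0,"claw": 4.5}
    - {"tx": 0,"ty": 0,"tz": 0,"ax": 0,"ay": 0,"az": 0,"claw": 4.5}

```text
time_s: 18.08
tcp_pos: [0.4981, -0.1658, 0.0121]
ee_rot: [[-1.0, 0.004, -0.001], [0.004, 1.0, 0.0], [0.001, 0.0, -1.0]]
wrist_force: [-0.8, -0.4, -0.5]
gripper_width: 0.619
gripper_force: 30.0
```

drive_tool:
  rows:
    - {"tx": 0,"ty": 0,"tz": 0.15,"ax": 0,"ay": 0,"az": 0,"claw": 4.5}
    - {"tx": 0,"ty": 0,"tz": 0.1,"ax": 0,"ay": 0,"az": 0,"claw": 4.5}
    - {"tx": 0,"ty": 0,"tz": 0.1,"ax": 0,"ay": 0,"az": 0,"claw": 4.5}
    - {"tx": 0,"ty": 0,"tz": 0,"ax": 0,"ay": 0,"az": 0,"claw": 4.5}
    - {"tx": 0,"ty": 0,"tz": 0,"ax": 0,"ay": 0,"az": 0,"claw": 4.5}

```text
time_s: 18.5
tcp_pos: [0.4982, -0.1657, 0.0088]
ee_rot: [[-1.0, 0.004, -0.0], [0.004, 1.0, 0.0], [0.0, 0.0, -1.0]]
wrist_force: [-0.5, 0.1, 0.0]
gripper_width: 0.614
gripper_force: 30.0
```

drive_tool:
  rows:
    - {"tx": 0,"ty": 0,"tz": 0.05,"ax": 0,"ay": 0,"az": 0,"claw": 4.5}
    - {"tx": 0,"ty": 0,"tz": 0.05,"ax": 0,"ay": 0,"az": 0,"claw": 4.5}
    - {"tx": 0,"ty": 0,"tz": 0,"ax": 0,"ay": 0,"az": 0,"claw": 4.5}
    - {"tx": 0,"ty": 0,"tz": 0,"ax": 0,"ay": 0,"az": 0,"claw": 4.5}

```text
time_s: 18.83
tcp_pos: [0.4983, -0.1658, 0.0079]
ee_rot: [[-1.0, 0.004, -0.0], [0.004, 1.0, 0.0], [0.0, 0.0, -1.0]]
wrist_force: [0.4, 0.5, -0.6]
gripper_width: 0.614
gripper_force: 30.0
```

drive_tool:
  rows:
    - {"tx": 0,"ty": 0,"tz": 0.05,"ax": 0,"ay": 0,"az": 0,"claw": 4.5}
    - {"tx": 0,"ty": 0,"tz": 0,"ax": 0,"ay": 0,"az": 0,"claw": 4.5}
    - {"tx": 0,"ty": 0,"tz": 0,"ax": 0,"ay": 0,"az": 0,"claw": 4.5}

```text
time_s: 19.08
tcp_pos: [0.4984, -0.1658, 0.0074]
ee_rot: [[-1.0, 0.004, 0.0], [0.004, 1.0, -0.0], [-0.0, -0.0, -1.0]]
wrist_force: [-0.4, -0.8, -0.6]
gripper_width: 0.618
gripper_force: 30.0
```

drive_tool:
  rows:
    - {"tx": 0,"ty": 0,"tz": 0.05,"ax": 0,"ay": 0,"az": 0,"claw": 4.5}
    - {"tx": 0,"ty": 0,"tz": 0,"ax": 0,"ay": 0,"az": 0,"claw": 4.5}
    - {"tx": 0,"ty": 0,"tz": 0,"ax": 0,"ay": 0,"az": 0,"claw": 4.5}

```text
time_s: 19.33
tcp_pos: [0.4985, -0.1658, 0.0074]
ee_rot: [[-1.0, 0.004, 0.001], [0.004, 1.0, -0.0], [-0.001, -0.0, -1.0]]
wrist_force: [-0.8, 0.7, 3.9]
gripper_width: 0.612
gripper_force: 30.0
```

Contact with the bed is light. I'll open the fingers, lift away, and check.

drive_tool:
  rows:
    - {"tx": 0,"ty": 0,"tz": 0,"ax": 0,"ay": 0,"az": 0,"claw": 5.6}
    - {"tx": 0,"ty": 0,"tz": 0,"ax": 0,"ay": 0,"az": 0,"claw": 6.2}
    - {"tx": 0,"ty": 0,"tz": 0,"ax": 0,"ay": 0,"az": 0,"claw": 7.2}
    - {"tx": 0,"ty": 0,"tz": 0,"ax": 0,"ay": 0,"az": 0,"claw": 8}
    - {"tx": 0,"ty": 0,"tz": 0,"ax": 0,"ay": 0,"az": 0,"claw": 8.7}
    - {"tx": 0,"ty": 0,"tz": 0,"ax": 0,"ay": 0,"az": 0,"claw": 8.7}
    - {"tx": 0,"ty": 0,"tz": 0,"ax": 0,"ay": 0,"az": 0,"claw": 8.7}
    - {"tx": 0,"ty": 0,"tz": -1,"ax": 0,"ay": 0,"az": 0,"claw": 8.7}
    - {"tx": 0,"ty": 0,"tz": -2,"ax": 0,"ay": 0,"az": 0,"claw": 8.7}
    - {"tx": 0,"ty": 0,"tz": -3,"ax": 0,"ay": 0,"az": 0,"claw": 8.7}

```text
time_s: 20.17
tcp_pos: [0.4964, -0.1656, 0.0659]
ee_rot: [[-1.0, 0.005, -0.006], [0.005, 1.0, 0.0], [0.006, 0.0, -1.0]]
wrist_force: [0.3, -0.1, 0.6]
gripper_width: 0.998
gripper_force: 0.0
```

drive_tool:
  rows:
    - {"tx": 0,"ty": 0,"tz": -4,"ax": 0,"ay": 0,"az": 0,"claw": 8.7}
    - {"tx": 0,"ty": 0,"tz": -4,"ax": 0,"ay": 0,"az": 0,"claw": 8.7}
    - {"tx": 0,"ty": 0,"tz": -4,"ax": 0,"ay": 0,"az": 0,"claw": 8.7}
    - {"tx": 0,"ty": 0,"tz": 0,"ax": 0,"ay": 0,"az": 0,"claw": 8.7}
    - {"tx": 0,"ty": 0,"tz": 0,"ax": 0,"ay": 0,"az": 0,"claw": 8.7}
    - {"tx": 0,"ty": 0,"tz": 0,"ax": 0,"ay": 0,"az": 0,"claw": 8.7}

```text
time_s: 20.67
tcp_pos: [0.4977, -0.1656, 0.187]
ee_rot: [[-1.0, 0.005, 0.0], [0.005, 1.0, 0.001], [-0.0, 0.001, -1.0]]
wrist_force: [-0.9, -0.2, -0.2]
gripper_width: 0.994
gripper_force: 0.0
```

Run:
```python
from station import *
from h import *
s=sense();q,d=capture('wrist');cam=wristcam(s,camera_params('wrist'));print(s['tcp_pos'])
K,R,t=cam
for u in((268,190),(295,190),(270,232),(295,232)):
    X=R.T@(np.linalg.inv(K)@[u[0],u[1],1]*d[u[1],u[0]]-t);print(u,X.round(4))
cv2.imwrite('pics/w4.png',cv2.resize(q[120:260,190:370],None,fx=4,fy=4)[:,:,::-1])
```

```text
[ 0.49767087 -0.16556913  0.18703569]
(268, 190) [ 0.4981 -0.1802  0.0219]
(295, 190) [ 0.4982 -0.1504  0.0219]
(270, 232) [ 0.5469 -0.1786  0.0224]
(295, 232) [ 0.547  -0.1501  0.0225]
```

View pics/w4.png

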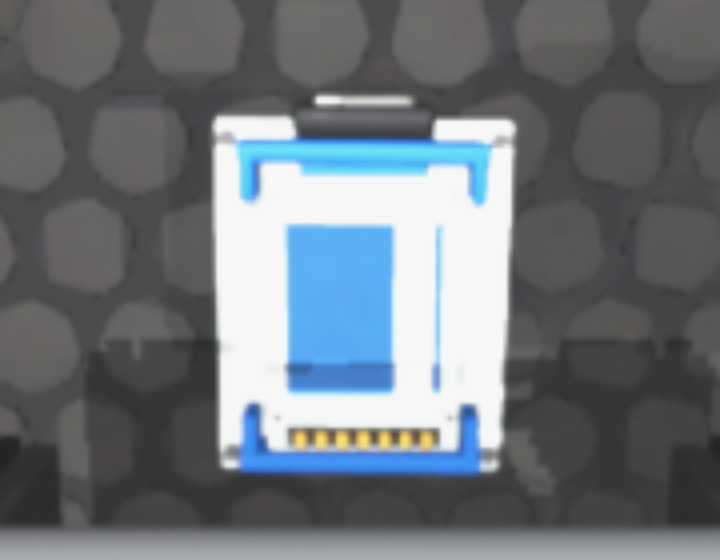

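The drive sits inside the pocket walls (crop rows 165–450). Depth puts its top at a level 22 mm, so it is flat on the bed. Handing in.

```bash
python3 -c "
from station import *
print(finish_job())"
```

```text
the job is handed in; nothing more can be done
None
```

The job is handed in: the drive was dragged about 60 mm out of the dock and lies flat in the sled's pocket, with wrist force at most about 25 N while pressing and 4 N at set-down; the verdict wasn't shown.

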